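Lock the wide dye-mixing pot

ROBOT

A 6-joint arm with a two-finger parallel gripper is mounted at the origin on the work surface. World frame = base frame: x ahead of the robot, y to its left, z up, the work surface at z = 0. Lengths are in mm, angles in rad, forces in N, time in s.
With the tool pointing down it reaches from about 350 to 975 mm from the base axis. Payload 7.1 kg.
Tool frame: the origin (TCP) lies midway between the tips of the shut fingers; the grasp point (between the pads) lies 19 mm behind it; z points along the fingers, y is the line along which they close (so a half turn about z gives the same grasp; the last joint's range is limited). The gripper opens to 88 mm and grips with 3 to 60 N. Pads are 20 mm wide; open, the fingers measure 115 mm over their backs; the gripper's body (75 mm by 178 mm) begins 61 mm behind the grasp point.
Start: joints at [-1.361, 0.423, 1.63, -0, 1.089, -0.019], TCP at [141.775, -608.691, 222.675] pointing down, gripper open.
Joint ranges: [-3, 3], [-0.9, 2.11], [0.09, 2.58], [-1.31, 4.45], [0.11, 2.69], [-2.54, 2.54]. Speed limits (rad/s): [2.39, 2.39, 3.01, 3.14, 3.14, 3.14].

INTERFACE

Orientations are given as a rotation vector (axis times angle).
In Python, from workcell import ctrl gives the robot as it stands. The module is installed in compiled form; this text tells all that it offers.
- The arm moves only by the tool servo_tool, never from a script. Its argument "increments" is a list of rows, each a list of 7 numbers: the shift along the world's x, y, z in cm, then the turn, a rotation vector about the world's x, y, z in degrees, then the opening, from -1 (shut) to 1 (fully open). A call has 1 to 20 rows; each row is the pose to reach, as a shift and turn from the pose commanded when the call began; what a row does not reach only later rows make up. A row lasts 1/12 s, in which the tool goes at most 41.7 mm and 7.16 degrees, less where a joint would pass 70% of its speed; a pose out of reach is approached as far as the arm can. A call with a gripper value outside its range is refused whole. The fingers move at their own pace and stop on an object; the grip force is fixed at half the most. Time passes only in rows, so rows that repeat a pose let the fingers close. It gives the time, the measured TCP pose, the force, the opening and the grip force at its end, in the units of the state.
- ctrl.get_obs(): the state, without advancing time (a new reading comes with each control period).
- ctrl.get_image(name): name is "side" or "top" or "wrist"; returns a dict with "image" (420x560x3 uint8, red, green, blue), "fx", "fy", "cx", "cy" (pixels), "extrinsics" (4x4, takes a point from camera to world coordinates); the wrist camera has in their place "tool_from_camera" (4x4, takes a point from camera to tool coordinates, whose origin is the TCP and whose axes are the flange's). Camera axes: x right, y up, looking along -z (the intrinsics and any distortion apply to the point x, -y, -z); pixel columns grow to the right and rows downward; lengths in mm; the calibration is good to about 2 mm. A picture is of the moment at which its call begins: read the wrist's pose just before it. There is no depth.
- ctrl.close_job(): hands the job in; it is judged then, once.
The state is a dict: "t": time; "qpos": joint angles; "qvel": joint speeds; "joint_torque": joint torques, N m; "ee_pos": TCP position; "orientation": TCP orientation; "ft_force": force on the tool from outside, world axes, zero at the start; "moment": the same for the moment, N m; "width": finger opening in mm; "grasp_force": force on a finger pad.
Only numpy, scipy, OpenCV 4.12 (cv2) and the standard library are available. Lean on these libraries where they do the work, as an engineer would, in place of code of your own. Each camera call takes 0.05 s, during which the arm holds its last target. There are 200 camera calls.

TASK

The wide dye-mixing pot is filled and has to be locked before it is shaken: turn its black collar by the lever, clockwise, until the lever lines up with the raised rib on the lid, which is the locked mark, and let go. The narrow pot is still being filled, so leave its collar as it is.

Things in the scene. Friction and masses are not known exactly. Their poses are not given: they have to be found in the camera images.
- wide_pot: The wider of two white pots with black lock collars, fixed to the table, left or right, any yaw: foot 144 mm across, pot 100, collar 120. Origin on its upright axis at table height, z up. Its x axis runs along the locked mark: the raised dark rib on the flat lid, from the centre outwards (42 x 9 x 5 mm, lid top at 84 mm). Lid and rib do not turn.
- wide_pot_collar (a joint): Angle of the wide pot's collar about its axis, rad: 0 = lever in line with the rib (locked), growing anticlockwise from above. Starts at 0.75 to 1.15, so locking turns it clockwise. Stops at -0.4 (past the mark) and 1.35; no stop or click at the mark. Even friction, about 0.25 N m (3 N at the lever), no spring: it stays where it is left.
- wide_pot_lever (a point): Grip point mid-lever: 92 mm from the wide pot's axis, 80 mm above the table. The lever is a black bar jutting radially from the collar, 60 to 115 mm from the axis, 16 mm wide, 24 mm high (68 to 92 mm above the table), free below, beside and above; nothing near its sweep is taller than 50 mm. Site x axis points outwards along the lever, z up.
- narrow_pot_lever (a point): Grip point on the lever of the narrow pot, which must not be turned: 74 mm from that pot's axis, 80 mm above the table. Narrow pot: 64 mm across, collar 84 mm; otherwise like the wide one, with the same lever (42 to 97 mm from its axis) and heights, also unlocked. Site x axis points outwards along the lever.
Not all that is in view belongs to the job. Leave any blue or red look-alike of the wide_pot alone.

How it is judged:
By the outcome, as a careful person would: the job done as asked, in the order asked, and still so for the second after the job is handed in, with the robot touching nothing.
It also fails if it takes over 32 s, if anything falls off the work surface, if the arm or the gripper's body presses on something with over 40 N, if the wrist force passes 120 N, or if a joint passes its speed limit or range.

## Working session

There is one attempt and no reset: what is moved stays moved. The work goes in short steps, Python scripts to look and compute and a tool call to move; the robot and the scene stay as the last step left them, time stands still between calls to the robot, and variables do not carry over. Pictures are saved under pics/ and viewed, at most 10 in all, crops included, and the job is handed in when it is done.

Besides the shell and the picture viewer there is one more tool, called after "Emit:" as name(argument=value, ...) on one line, values as JSON. servo_tool: Moves the arm, as the interface text tells. Its arguments: {"type":"object","properties":{"increments":{"type":"array","items":{"type":"array","items":{"type":"number"}}}},"required":["increments"]}

```bash
mkdir -p pics
python3 - <<'E'
from workcell import ctrl
import cv2,numpy as np
o=ctrl.get_obs();print(o['t'],o['ee_pos'],o['orientation'],o['width'])
for n in('top','side'):
    d=ctrl.get_image(n);cv2.imwrite(f'pics/{n}1.png',d['image'][:,:,::-1]);print(n,d['fx'],d['fy'],d['cx'],d['cy'],np.round(d['extrinsics'],3).tolist(),[k for k in d])
E
```

```text
0.0 [ 141.67187803 -608.16328182  221.90886329] [-3.11955013e+00 -3.58513719e-01  2.70543332e-04] 87.7155864119931
top 464.9284027657051 464.9284027657051 272.3495857799833 203.16770944890033 [[0.004, 0.995, -0.101, 343.965], [-1.0, 0.006, 0.026, 57.155], [0.027, 0.101, 0.995, 1292.724], [0.0, 0.0, 0.0, 1.0]] ['image', 'fx', 'fy', 'cx', 'cy', 'extrinsics']
side 520.6576873980786 520.6576873980786 280.94164818465896 203.22794456992105 [[-0.775, 0.485, -0.406, -146.133], [-0.632, -0.589, 0.504, 837.564], [0.005, 0.647, 0.763, 1262.859], [0.0, 0.0, 0.0, 1.0]] ['image', 'fx', 'fy', 'cx', 'cy', 'extrinsics']
```

View pics/top1.png

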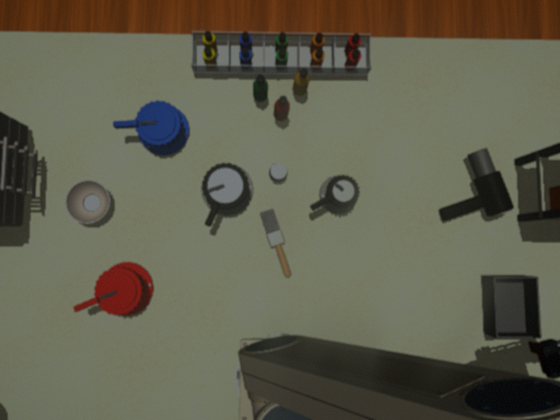

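View pics/side1.png

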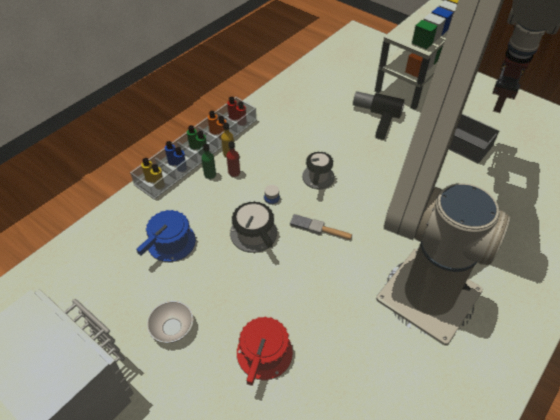

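The wide pot is at about (225,188) in the top view, with its lever pointing to (210,222) and its rib to (210,188). The narrow pot is at (341,190). Next I'll measure these by masks.

```bash
cat > h.py <<'E'
import numpy as np,cv2
def ray(d,uv,z,E=None):
    E=d['extrinsics'] if E is None else E
    uv=np.atleast_2d(uv).astype(float)
    c=np.c_[(uv[:,0]-d['cx'])/d['fx'],-(uv[:,1]-d['cy'])/d['fy'],-np.ones(len(uv))]@E[:3,:3].T
    return E[:3,3]+c*((z-E[2,3])/c[:,2])[:,None]
E
python3 - <<'E'
from workcell import ctrl
from h import *
d=ctrl.get_image('top');im=d['image'];x0,y0,w,h=190,150,80,85
c=im[y0:y0+h,x0:x0+w]
g=c.max(2)
black=(g<60).astype(np.uint8)
n,l,s,ce=cv2.connectedComponentsWithStats(black)
print(s.tolist(),ce.round(1).tolist())
big=cv2.resize(c[:,:,::-1],None,fx=7,fy=7,interpolation=cv2.INTER_NEAREST)
big=cv2.convertScaleAbs(big,alpha=1.5)
cv2.imwrite('pics/c1.png',big)
# lid: bright low-sat blob
for uv in([225,188],[210,222],[210,188],[341,190],[312,207]):print(uv,ray(d,uv,88).round(0))
E
```

```text
[[0, 0, 80, 85, 5794], [12, 14, 49, 62, 1005], [26, 77, 1, 1, 1]] [[40.1, 41.2], [36.3, 46.8], [26.0, 77.0]]
[225, 188] [[506. 149.  88.]]
[210, 222] [[417. 186.  88.]]
[210, 188] [[505. 188.  88.]]
[341, 190] [[ 503. -155.   88.]]
[312, 207] [[457. -78.  88.]]
```

View pics/c1.png

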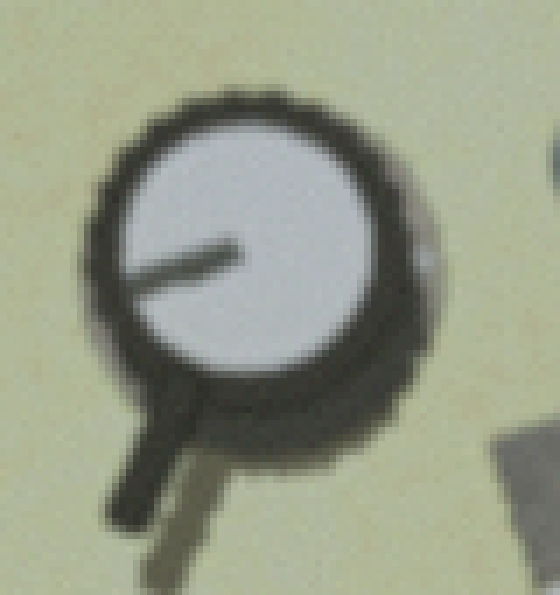

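Run:
```python
from workcell import ctrl
from h import *
from scipy.spatial.transform import Rotation as R
d=ctrl.get_image('top')
f=lambda u,v:np.array([(u+.0)/7-.5+190,v/7-.5+150])
c=ray(d,f(247,248),84)[0];r=ray(d,[f(240,250),f(128,285)],89);t=ray(d,[f(127,522),f(172,410)],92)
a=lambda v:np.arctan2(v[1],v[0])
print(c,r,t,'rib',a(r[1]-r[0]),a(r[1]-c),'lever',a(t[0]-t[1]),a(t[0]-c),np.hypot(*(t[0]-c)[:2]))
o=ctrl.get_obs();print(R.from_rotvec(o['orientation']).as_matrix().round(3),o['qpos'])
w=ctrl.get_image('wrist');print(w['tool_from_camera'].round(3).tolist(),w['fx'])
```

```text
[514.26549001 149.6882907   84.        ] [[512.7900965  151.89484211  89.        ]
 [499.35697478 193.21911122  89.        ]] [[411.08290004 191.69150468  92.        ]
 [452.55496415 175.86173035  92.        ]] rib 1.8850880696157737 1.9007578111449155 lever 2.7769633566621184 2.7550007172737225 111.40429460752381
[[ 0.974  0.227 -0.   ]
 [ 0.227 -0.974  0.001]
 [ 0.    -0.001 -1.   ]] [-1.36100374e+00  4.23568059e-01  1.63039432e+00  1.49056407e-05
  1.08856305e+00 -1.89611412e-02]
[[-0.001, 0.96, 0.279, 75.86], [1.0, 0.001, 0.001, 0.526], [0.001, 0.279, -0.96, -162.076], [0.0, 0.0, 0.0, 1.0]] 290.4034046731837
```

Emit:
servo_tool(increments=[[3,3,1,0,0,6,1],[6,6,2,0,0,12,1],[9,9,3,0,0,18,1],[12,12,4,0,0,24,1],[15,15,5,0,0,30,1],[18,18,6,0,0,36,1],[21,21,6,0,0,42,1],[24,24,6,0,0,48,1],[27,27,6,0,0,54,1],[29,30,6,0,0,60,1],[30,33,6,0,0,66,1],[31,36,6,0,0,72,1],[31,39,6,0,0,78,1],[31,42,6,0,0,84,1],[31,45,6,0,0,90,1],[31,48,6,0,0,96,1],[31,51,6,0,0,102,1],[31,54,6,0,0,108,1],[31,57,6,0,0,114,1],[31,60,6,0,0,120,1]])

```text
t: 1.92
ee_pos: [451.5, -7.3, 282.8]
orientation: [1.243, 2.885, 0.0]
ft_force: [0.9, -0.3, 0.9]
width: 87.7
grasp_force: 0.0
```

Emit:
servo_tool(increments=[[-0.4,3.2,-1.4,0,0,5,1],[-0.8,6.4,-2.8,0,0,10,1],[-1.2,9.6,-4.2,0,0,15,1],[-1.6,12.8,-5.6,0,0,20,1],[-2,16,-7,0,0,25,1],[-2.3,19.2,-8,0,0,25,1],[-2.3,19.2,-8,0,0,25,1],[-2.3,19.2,-8,0,0,25,1]])

```text
t: 2.58
ee_pos: [428.1, 184.4, 202.1]
orientation: [-0.591, -3.084, 0.001]
ft_force: [0.3, 0.2, -0.0]
width: 87.7
grasp_force: 0.0
```

Run:
```python
from workcell import ctrl
import cv2,json
import numpy as np
o=ctrl.get_obs();d=ctrl.get_image('wrist')
np.savez('w1.npz',p=o['ee_pos'],r=o['orientation'],**d)
print(o['ee_pos'],o['qpos'],o['t'])
cv2.imwrite('pics/w1.png',cv2.convertScaleAbs(d['image'][:,:,::-1],alpha=1.4))
```

```text
[428.08397941 184.38934729 202.073305  ] [ 3.81265239e-01  2.18980341e-01  1.98771962e+00 -1.55498795e-04
  9.36380418e-01 -8.10564931e-01] 2.5833
```

View pics/w1.png

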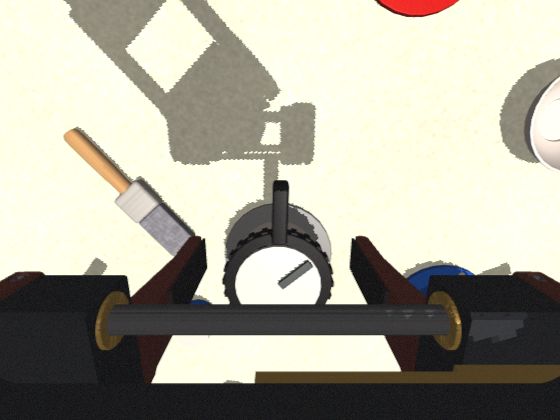

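The lever runs from (280,184) to (280,240), between the open fingers. The rib runs from about (281,284) to (310,265), and the lower part of the lid is hidden by the gripper.

```bash
cat >> h.py <<'E'
from scipy.spatial.transform import Rotation as R
def wE(d,p,r):
    T=np.eye(4);T[:3,:3]=R.from_rotvec(r).as_matrix();T[:3,3]=p
    return T@d['tool_from_camera']
def axis(d,E,m,z):
    q=np.argwhere(m)[:,::-1];P=ray(d,q,z,E)[:,:2];c=P.mean(0);u=np.linalg.svd(P-c,full_matrices=False)[2][0]
    t=(P-c)@u;return c,u,t.min(),t.max(),np.degrees(np.arctan2(u[1],u[0]))
E
python3 - <<'E'
from h import *
d=dict(np.load('w1.npz'));E=wE(d,d['p'],d['r']);im=d['image'];g=cv2.cvtColor(im,cv2.COLOR_RGB2GRAY)
print(g[200,265:296],g[268:290:3,270:320:3])
m=np.zeros(g.shape,bool);m[255:292,270:318]=g[255:292,270:318]<120
n,l,s,ce=cv2.connectedComponentsWithStats(m.astype(np.uint8));print(s)
for i in range(1,n):
  if s[i,4]>80: print('rib',axis(d,E,l==i,89))
m=np.zeros(g.shape,bool);m[192:230,265:296]=g[192:230,265:296]<60
print('lever',axis(d,E,m,92))
print('tip',ray(d,[[280,182]],92,E))
# lid ellipse: boundary points of bright region, rays to plane, circle fit
L=(g>140).astype(np.uint8);L[303:]=0
n,l,s,ce=cv2.connectedComponentsWithStats(L);k=l[270,260]
b=cv2.findContours((l==k).astype(np.uint8),cv2.RETR_EXTERNAL,cv2.CHAIN_APPROX_NONE)[0][0][:,0];b=b[b[:,1]<301]
h=ray(d,b,84,E)[:,:2];A=np.c_[2*h,np.ones(len(h))];x=np.linalg.lstsq(A,(h**2).sum(1),rcond=None)[0]
print('lid',s[k],x[:2],np.sqrt(x[2]+x[0]**2+x[1]**2))
E
```

```text
[102 104 101 102  99  99  97  66  28  35  37  42  45  46  46  48  50  51
  50  53  52  45  28 104 167 187 186 184 184 185 187] [[187 187 188 188 188 187 187 189 124  30  81  81  81  78 185 187  41]
 [187 187 187 188 188 188 188  83  46  82  80  78 109 186 188 188 102]
 [187 187 187 188 188 117  47  69  81  79  77 162 188 188 187 186 168]
 [186 188 188 188 104  29  77  77  78  76 183 187 187 187 187 187 189]
 [186 186 187  91  45  78  78  78 108 187 188 186 187 188 187 186 188]
 [186 185 187  65  78  76  76 162 188 187 187 188 188 187 187 188 187]
 [185 185 186 154  76  75 184 187 186 187 187 187 187 187 186 188 188]
 [185 186 186 187 161 186 186 186 186 186 186 188 187 188 187 187 187]]
[[     0      0    560    420 234743]
 [   306    255     12     14     84]
 [   278    260     35     29    373]]
rib (array([497.12494534, 195.76743132]), array([0.97958835, 0.20101409]), np.float64(-8.37324840375077), np.float64(10.66262837337053), np.float64(11.596266427542686))
rib (array([505.76154225, 171.38580312]), array([-0.32007078,  0.94739363]), np.float64(-21.141844438367947), np.float64(21.080436221093308), np.float64(108.66720514764232))
lever (array([435.86386341, 182.18013926]), array([ 0.94611148, -0.32384111]), np.float64(-20.883294467582346), np.float64(18.022852444183602), np.float64(-18.895378500970104))
tip [[407.7612205  193.66947135  92.        ]]
lid [ 235  247   86   56 3631] [514.82275553 148.34548554] 45.7656859462529
```

Emit:
servo_tool(increments=[[0,0,-3,0,0,0,0.5],[0,0,-6,0,0,0,0],[0,0,-9,0,0,0,-0.1],[0,0,-12,0,0,0,-0.1],[0,0,-14,0,0,0,-0.1],[0,0,-14,0,0,0,-0.1],[0,0,-14,0,0,0,-1],[0,0,-14,0,0,0,-1],[0,0,-14,0,0,0,-1],[0,0,-14,0,0,0,-1],[0,0,-14,0,0,0,-1],[0,0,-14,0,0,0,-1]])

```text
t: 3.63
ee_pos: [429.8, 183.8, 63.8]
orientation: [0.596, 3.082, 0.003]
ft_force: [-0.4, 1.8, 6.0]
width: 15.9
grasp_force: 30.0
```

```bash
python3 -c "
import numpy as np
v=np.array([-84.7,34.8])
for a in list(range(5,50,5))+[48.5]:
  t=-np.radians(a);print(a,((np.array([[np.cos(t),-np.sin(t)],[np.sin(t),np.cos(t)]])@v-v)/10).round(2))"
```

```text
5 [0.34 0.72]
10 [0.73 1.42]
15 [1.19 2.07]
20 [1.7  2.69]
25 [2.26 3.25]
30 [2.87 3.77]
35 [3.53 4.23]
40 [4.22 4.63]
45 [4.94 4.97]
48.5 [5.46 5.17]
```

Emit:
servo_tool(increments=[[0.34,0.72,0,0,0,-5,-1],[0.73,1.42,0,0,0,-10,-1],[1.19,2.07,0,0,0,-15,-1],[1.7,2.69,0,0,0,-20,-1],[2.26,3.25,0,0,0,-25,-1],[2.87,3.77,0,0,0,-30,-1],[3.53,4.23,0,0,0,-35,-1],[4.22,4.63,0,0,0,-40,-1],[4.94,4.97,0,0,0,-45,-1],[5.46,5.17,0,0,0,-48.5,-1],[5.46,5.17,0,0,0,-48.5,-1],[5.46,5.17,0,0,0,-48.5,-1],[5.46,5.17,0,0,0,-48.5,-1]])

```text
t: 4.72
ee_pos: [484.8, 236.6, 63.9]
orientation: [1.81, 2.566, 0.006]
ft_force: [-0.3, 6.3, 4.6]
width: 15.5
grasp_force: 30.0
```

Release, rise and check.

Emit:
servo_tool(increments=[[0,0,0,0,0,0,-0.1],[0,0,0,0,0,0,-0.1],[0,0,0,0,0,0,-0.1],[0,0,0,0,0,0,-0.1],[0,0,3,0,0,0,-0.1],[0,0,6,0,0,0,0.3],[0,0,9,0,0,0,1],[0,0,12,0,0,0,1],[0,0,14,0,0,0,1],[0,0,14,0,0,0,1],[0,0,14,0,0,0,1]])

```text
t: 5.63
ee_pos: [483.8, 235.1, 203.5]
orientation: [1.81, 2.566, 0.003]
ft_force: [-0.1, 0.3, 0.1]
width: 75.9
grasp_force: 0.0
```

Run:
```python
from workcell import ctrl
from h import *
o=ctrl.get_obs();d=ctrl.get_image('wrist')
np.savez('w2.npz',p=o['ee_pos'],r=o['orientation'],**d)
print(o['ee_pos'],o['t'],o['width'])
c=d['image'][170:310,210:350,::-1]
cv2.imwrite('pics/w2.png',cv2.resize(cv2.convertScaleAbs(c,alpha=1.3),None,fx=4,fy=4,interpolation=cv2.INTER_NEAREST))
```

```text
[483.75940158 235.06539832 203.46393611] 5.6333 75.93879577407311
```

View pics/w2.png

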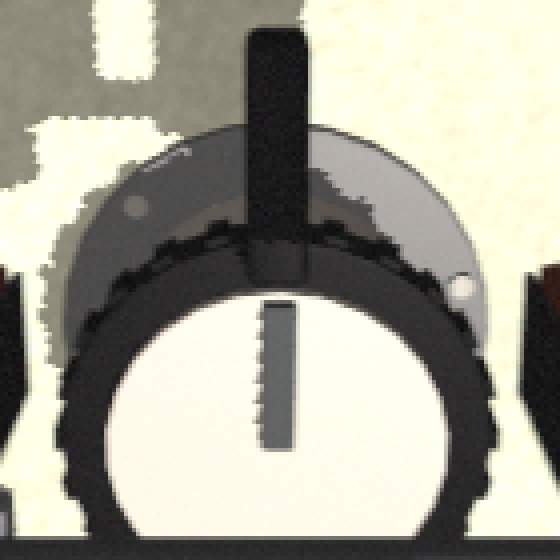

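The lever (centre column about 277) and the rib (about 279) are both upright in the picture and look aligned. I'll check with numbers.

Run:
```python
from h import *
d=dict(np.load('w2.npz'));E=wE(d,d['p'],d['r']);g=d['image'].max(2).astype(int)
print(g[265,270:290],g[195,266:292])
def line(rows,c0,c1,z,lo,hi):
    q=[]
    for v in rows:
        u=[k for k in range(c0,c1) if lo<g[v,k]<hi];q.append([np.mean(u),v])
    P=ray(d,q,z,E)[:,:2];c=P.mean(0);t=np.linalg.svd(P-c)[2][0];t=t*np.sign(t[1]);print(q[0],q[-1],c,np.degrees(np.arctan2(t[1],t[0])));return c
a=line(range(249,280),268,292,89,-1,140)
b=line(range(182,222),268,292,92,-1,45)
k=np.array([514.6,148.8])
for p in(a,b):print(np.degrees(np.arctan2(*(p-k)[::-1])))
x=b-a;print('rib->lever',np.degrees(np.arctan2(x[1],x[0])))
```

```text
[200 200 201 171 121  85  78  80  78  77  78  79  77 106 175 201 201 200
 201 200] [107 106 107 105  97  63  20  20  24  19  21  24  20  21  24  24  19  18
  26  16  29 146 195 204 203 204]
[np.float64(279.0), 249] [np.float64(278.5), 279] [506.68360113 172.04807631] 108.42334758021036
[np.float64(279.0), 182] [np.float64(279.0), 221] [483.38851997 236.8441289 ] 108.86944276059775
108.8046558471971
109.51932209147199
rib->lever 109.7742161625712
```

```bash
python3 -c "
from workcell import ctrl
print(ctrl.close_job())"
```

```text
the job is handed in; nothing more can be done
None
```

The wide pot is locked: I turned its collar clockwise until the lever measured within about 1° of the rib, let go, and handed the job in with the arm clear of everything and the narrow pot untouched.

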